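# Hold a sample slide flush on the tilted reader stage

## Task

Set up a reading on the bench reader: push its dust shutter fully up the sloping deck by the tab, then take the sample slide from its rest by the upright grip, tilt it to the slope and lay its underside flat on the stage face, centred over the round sprung port and square with the deck. Press firmly until the port is pushed right in and the slide is flush, and finish while still holding it pressed there; do not shift the deck's tilt, and leave the roll of tape and the weighing boat where they are.

Things in the scene. Friction and masses are not known exactly. Their poses are not given: they have to be found in the camera images.
- slide: Sample slide: loose flat aluminium frame 80 (x) x 60 (y) x 8 mm, about 0.12 kg, with a black upright grip block 24 (x) x 13 (y) x 36 mm on the middle of its top (grip top 44 mm above the underside). Origin: centre of the underside, which carries the sample, 52 mm across; z points out of the top. Starts level in the rest, underside 14 mm above the bench. Either end may go up the slope.
- slide_grip (a point): Centre of the slide's grip block at the height to pinch it, 30 mm above the slide's underside (22 mm above the plate's top face); same axes as the slide. Pinch the 13 mm width, fingers closing along y. Held lightly (about 20 N) it can turn a few degrees between the fingers, so that a slide pressed on the face a little askew settles flat by itself.
- slide_face (a point): Centre of the slide's underside; same axes as the slide.
- rest: Fixed grey parking rest 106 x 86 mm that carries the slide by its ends between eight thin locating pegs, tops 20 mm above the bench (2 mm play round the slide; plate top stands 22 mm above the bench). Origin: centre of its underside; x along the slide's length.
- deck: The reader's tilting deck, a flat grey plate 221 x 124 mm rising away from the robot at 13 to 26 degrees, clamped. Origin: on its hinge line at the low front edge, level with the stage face; x runs up the slope, y across it to the left, z is the outward normal. Shutter guides 14 mm high along both sides, 90 mm clear between them. The low end has no ledge.
- port (a point): Centre of the round port, on the plane of the stage face, 50 mm up the slope from the hinge line; axes as the deck: x up the slope, z out of the face. The port is a sprung black nose 42 mm across that stands 4 mm proud of the face; 1.4 N starts it inward and 4.2 N push it level with the face.
- nose (a joint): How far the sprung port nose is pushed in: 0 m free, 0.004 m fully in, level with the face.
- shutter (a joint): Dust shutter, a steel plate that slides up the slope in the guides, 6.5 to 9.5 mm above the face; 0 m covers the stage, 0.104 m is fully up against the stop. It stays where it is left (about 2 N of friction). It starts 0 to 20 mm up.
- shutter_tab (a point): Centre of the shutter's black upright tab, 22 (x, up the slope) x 14 (y) x 36 mm, standing off the shutter near its low edge, its top 45 mm above the stage face; this point is 31 mm above the face; axes as the deck. It moves with the shutter.
- tape: Roll of masking tape, 96 mm across, 25 mm high, lying flat; origin under its centre. Not needed.
- boat: White weighing boat, 68 x 68 x 16 mm; origin under its centre. Not needed.

How it is judged:
By the outcome, as a careful person would: the job done as asked, in the order asked, and still so for the second after the job is handed in, while the arm keeps its last pose, push and grip.
It also fails if it takes over 54 s, if anything falls off the work surface, if the arm or the gripper's body presses on something with over 40 N, if the wrist force passes 120 N, or if a joint passes its speed limit or range.

## Robot

A 6-joint arm with a two-finger parallel gripper is mounted at the origin on a cart in front of the work surface, level with it; the furniture and walls round the work are solid. World frame = base frame: x ahead of the robot, y to its left, z up, the work surface at z = 0. Lengths are in m, angles in degrees, forces in N, time in s.
With the tool pointing down it reaches from about 0.4 to 0.825 m from the base axis. Payload 7 kg.
Tool frame: the origin (TCP) lies midway between the tips of the shut fingers; the grasp point (between the pads) lies hold_point_z behind it (hold_point_z is the distance from the TCP to the grasp point, in m); z points along the fingers, y is the line along which they close (so a half turn about z gives the same grasp; the last joint's range is limited). The gripper opens to 88 mm and grips with 3 to 60 N. Pads are 19 mm wide; open, the fingers measure 130 mm over their backs; the gripper's body (78 mm by 193 mm) begins 47 mm behind the grasp point.
Start: joints at [-51.446, 20.546, 0.682, 0, -70.136, -16.507], TCP at [0.253, -0.626, 0.227] pointing down, gripper open.
Joint ranges: [-176.03, 176.03], [-82.01, 121.73], [-58.28, 71.71], [-173.87, 95.51], [-174.79, -0.11], [-173.66, 173.66]. Speed limits (degrees/s): [136.94, 136.94, 172.46, 180, 180, 180].

## Interface

Orientations are given as [roll, pitch, yaw] about the fixed x, y, z axes, in that order (R = Rz(yaw) Ry(pitch) Rx(roll)).
In Python, from plant import * gives the robot as it stands.
- The arm moves only by the tool step_arm, never from a script. Its argument "steps" is a list that holds one entry, the list of rows, each a list of 6 numbers: the shift along the tool's x, y, z scaled (see below), then the turn, a rotation vector about the tool's x, y, z scaled (see below). In form: [[[tx, ty, tz, wx, wy, wz], ...]]. A call has 1 to 20 rows; each row is the pose to reach, as a shift and turn from the pose commanded when the call began, along the tool's axes at that moment; what a row does not reach only later rows make up. The controller multiplies each number of a shift by 100 mm and each number of a turn by 0.5 rad. A row lasts 1/10 s, in which the tool goes at most 50 mm and 8.59 degrees, less where a joint would pass 70% of its speed; a pose out of reach is approached as far as the arm can. A call with a number of a shift or a turn outside -1 to 1 is refused whole. A call with a gripper value outside its range is refused whole. "jaw" is the closure in counts, from 0 (fully open) to 255 (shut), set as the call begins (left out, the last holds). The fingers move at their own pace and stop on an object; the grip force is fixed at half the most. Time passes only in rows, so rows that repeat a pose let the fingers close. It gives the time, the measured TCP pose, the force, the opening and the grip force at its end, in the units of the state.
- get_obs(): the state, without advancing time (a new reading comes with each control period).
- snapshot(name): name is "scene" or "top"; returns (picture, depth): 384x512x3 uint8, red, green, blue; 384x512 float32, m along the optical axis (not along the pixel's ray), 0 where there is no reading.
- calibration(name): a dict with "mtx" (3x3 intrinsics, pixels), "rvec" (rotation vector, rad) and "tvec" (3), from world to camera coordinates, as OpenCV has them. Camera axes: x right, y down, z forward; pixel columns grow to the right and rows downward; lengths in m; the calibration is good to about 2 mm. A picture is of the moment at which its call begins. calibration takes no time and is no camera call.
- close_job(): hands the job in; it is judged then, once.
The state is a dict: "clock": time; "joint_pos": joint angles; "qvel": joint speeds; "tau": joint torques, N m; "tool_pos": TCP position; "orientation": TCP orientation; "force": force on the tool from outside, world axes, zero at the start; "moment": the same for the moment, N m; "opening": finger opening in m; "gripper_force": force on a finger pad.
Only numpy, scipy, OpenCV 4.12 (cv2) and the standard library are available. Lean on these libraries where they do the work, as an engineer would, in place of code of your own. Each camera call takes 0.05 s, during which the arm holds its last target. There are 200 camera calls.

## Working session

There is one attempt and no reset: what is moved stays moved. The work goes in short steps, Python scripts to look and compute and a tool call to move; the robot and the scene stay as the last step left them, time stands still between calls to the robot, and variables do not carry over. Pictures are saved under pics/ and viewed, at most 10 in all, crops included, and the job is handed in when it is done.

Besides the shell and the picture viewer there is one more tool, called after ">>>" in YAML: its name, and indented under it one key for each argument. step_arm: Moves the arm, as the interface text tells. Its arguments: {"type":"object","properties":{"steps":{"type":"array","items":{"type":"array","items":{"type":"array","items":{"type":"number","minimum":-1,"maximum":1}}}},"jaw":{"type":"number"}},"required":["steps"]}

```bash
ls; mkdir -p pics; cat > h.py <<'E'
from plant import *
import numpy as np, cv2
from scipy.spatial.transform import Rotation as R
def cam(n):
    c=calibration(n); K=np.array(c["mtx"],float); Rm=cv2.Rodrigues(np.array(c["rvec"],float))[0]; t=np.array(c["tvec"],float).ravel(); return K,Rm,t
def cloud(n,d):
    K,Rm,t=cam(n); v,u=np.mgrid[:d.shape[0],:d.shape[1]]
    p=np.stack([(u-K[0,2])/K[0,0]*d,(v-K[1,2])/K[1,1]*d,d],-1)
    return (p-t)@Rm
def ray(n,u,v,z):
    K,Rm,t=cam(n); o=-Rm.T@t; d=Rm.T@np.linalg.inv(K)@np.array([u,v,1.]); return o+d*(z-o[2])/d[2]
E
python3 - <<'E'
from h import *
for n in("scene","top"):
    p,d=snapshot(n); cv2.imwrite(f"pics/{n}0.png",cv2.cvtColor(p,cv2.COLOR_RGB2BGR)); np.savez(f"{n}0.npz",p=p,d=d)
    K,Rm,t=cam(n); print(n,-Rm.T@t,Rm[2],K[0,0],(d>0).mean())
print(get_obs())
E
```

```text
pics
scene [-0.05376656 -0.50251553  0.46560052] [ 0.69981369  0.55451654 -0.45030235] 373.7546075456194 0.9957987467447916
top [ 0.43214008 -0.01656246  0.93370156] [ 0.11667187 -0.00203875 -0.99316842] 347.3086576731883 0.9960428873697916
{'clock': 0.1, 'joint_pos': array([-5.14475481e+01,  2.05872888e+01,  6.39909086e-01, -1.69882505e-02,
       -7.01357705e+01, -1.65072406e+01]), 'qvel': array([ 0.01263925, -0.02109096,  0.07784812,  0.16014015,  0.04548018,
       -0.05323548]), 'tau': array([-1.49534964e-03, -5.84159768e+01,  2.93750060e+01,  7.01540977e+00,
        1.01879615e-02, -9.84885355e-05]), 'tool_pos': array([ 0.25316953, -0.62526232,  0.22572594]), 'orientation': array([ 1.79915739e+02, -8.31535243e-03, -1.57960567e+02]), 'force': array([ 0.3094558 , -0.08303818, -0.56684506]), 'moment': array([ 0.02572881, -0.01422061, -0.03383497]), 'gripper_force': 0.0, 'opening': 0.08782622526447044}
```

View pics/scene0.png

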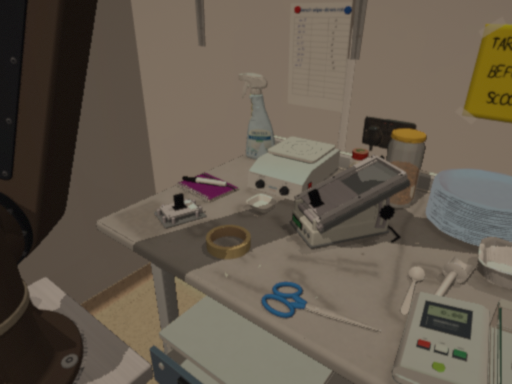

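View pics/top0.png

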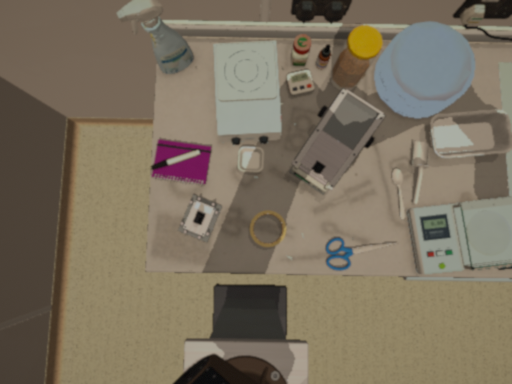

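The scene view shows the rest with slide at (180,210) and deck around (350,200). In the top view the slide grip is at (201,217), the deck runs from its low edge at (310,178) to its high end at (362,100), and the black tab is at (318,167).

```bash
python3 - <<'E'
from h import *
T=np.load("top0.npz");S=np.load("scene0.npz")
a=T["p"][80:200,280:400];b=T["p"][185:245,171:231];c=S["p"][150:250,280:420]
f=lambda x,w,h:cv2.resize(x,(w,h),interpolation=cv2.INTER_CUBIC)
m=np.hstack([f(a,400,400),f(b,400,400)])
cv2.imwrite("pics/crop.png",cv2.cvtColor(m,cv2.COLOR_RGB2BGR))
P=cloud("top",T["d"])
# deck region height map
for v in range(90,195,8): print(v,[int(1000*P[v,u,2]) for u in range(284,396,6)])
print()
for v in range(192,240,4): print(v,[int(1000*P[v,u,2]) for u in range(176,228,3)])
# dark blobs: tab & grip
for n,D in(("top",T),("scene",S)):
    g=D["p"].max(2); Q=cloud(n,D["d"])
    rois={"top":[(300,150,335,185),(185,200,215,230)],"scene":[(300,180,335,215),(165,188,195,215)]}[n]
    for x0,y0,x1,y1 in rois:
        k=(g[y0:y1,x0:x1]<50).astype(np.uint8); _,_,st,ce=cv2.connectedComponentsWithStats(k)
        for s,cc in zip(st[1:],ce[1:]):
            if s[4]>15: 
                print(n,s,cc+[x0,y0])
                r=Q[y0:y1,x0:x1][k>0]; r=r[r[:,2]>np.percentile(r[:,2],60)]; print(np.round(r.mean(0),4),np.percentile(r[:,2],[50,95]).round(4))
E
```

```text
90 [2, 16, 18, 17, 18, 0, 1, 0, -4, 0, 149, 1, 0, -1, -1, 0, 28, 54, 77]
98 [0, -1, 0, 0, 3, -1, 2, 0, 3, 141, 130, 133, 148, 2, 0, 1, -1, 30, 52]
106 [933, -2, -1, 0, 0, 1, 0, 82, 137, 119, 126, 128, 130, 135, 145, 0, 1, 0, 21]
114 [0, 1, 0, 3, 3, 3, 82, 122, 114, 118, 119, 121, 125, 131, 132, 132, 148, 1, 0]
122 [0, 0, 2, 0, 0, 0, 115, 120, 108, 114, 114, 118, 120, 122, 126, 142, 132, 3, 1]
130 [2, -2, 2, 0, 4, 107, 110, 100, 103, 106, 110, 113, 115, 117, 131, 933, 1, 0, 1]
138 [-1, 1, -1, 0, 85, 102, 102, 106, 107, 101, 101, 108, 111, 122, 127, 3, 1, 0, 0]
146 [0, 1, 0, 78, 96, 90, 94, 96, 102, 102, 108, 102, 116, 117, 77, 2, 1, -1, 1]
154 [1, -1, -2, 84, 83, 84, 86, 91, 94, 97, 101, 109, 112, -1, 0, 0, 0, -2, -1]
162 [-3, -3, 77, 73, 77, 81, 86, 85, 89, 91, 99, 102, 0, 0, 2, 1, 0, 0, -1]
170 [-1, 8, 45, 58, 61, 108, 80, 78, 82, 92, 92, 0, 2, 1, 0, 0, 0, 1, -3]
178 [0, 0, -1, 33, 45, 56, 62, 75, 79, 84, 0, 0, 0, 0, 0, 1, 0, 0, 6]
186 [0, 0, 0, -1, 1, 33, 45, 69, 75, -1, -2, 1, 0, 0, 0, 0, 0, 0, 0]
194 [-1, -1, -2, -2, -4, 0, 0, 1, -1, 0, 2, 0, 0, 0, -1, -1, 2, 1, -2]

192 [-1, 2, 
[... 451 characters left out ...]
 [0, 2, 4, 5, 24, 22, 54, 58, 27, 21, 25, 23, 3, 4, 0, -1, 0, 2]
224 [1, 1, 16, 23, 18, 21, 20, 22, 24, 24, 22, 5, 5, 0, 0, 0, 0, 3]
228 [1, 4, 2, 19, 24, 21, 24, 23, 21, 21, 22, 6, 3, 0, 2, 2, 0, -1]
232 [4, 0, 4, 18, 5, 5, 21, 22, 20, 22, 20, 2, 4, 0, 0, 2, -1, 0]
236 [-1, 0, 2, 2, 1, 0, 4, 4, 17, 4, 7, 2, 0, 2, 1, 1, 2, -1]
top [13 12 11 11 79] [318.02531646 167.02531646]
[ 0.5842 -0.1624  0.1384] [0.1124 0.1157]
top [10 12  9 11 65] [198.95384615 217.27692308]
[0.4656 0.1279 0.0582] [0.0582 0.0602]
scene [  8   9  16  18 183] [314.72677596 198.06557377]
[ 0.5642 -0.1782  0.1176] [0.1084 0.1139]
scene [  8   6  13  16 137] [178.55474453 201.72992701]
[0.4418 0.103  0.0676] [0.0532 0.0589]
```

View pics/crop.png

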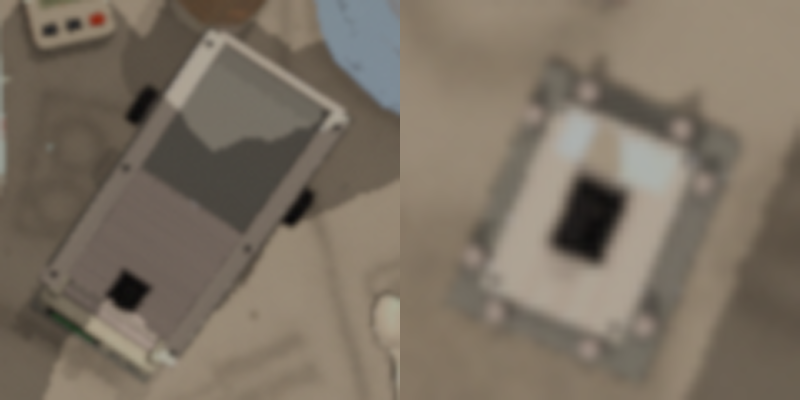

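```bash
python3 - <<'E'
from h import *
T=np.load("top0.npz");S=np.load("scene0.npz");P=cloud("top",T["d"])
def poly(pts,o,s): 
    m=np.zeros((384,512),np.uint8); cv2.fillPoly(m,[np.int32(np.array(pts)/s+o)],1); return m>0
o=np.array([280,80]);s=10/3
def fit(m):
    q=P[m]; q=q[(q[:,2]>.03)&(q[:,2]<.2)]
    for _ in range(5):
        A=np.c_[q[:,:2],np.ones(len(q))]; c=np.linalg.lstsq(A,q[:,2],rcond=None)[0]; r=q[:,2]-A@c; q=q[abs(r)<2.5*max(r.std(),.001)]
    n=np.array([-c[0],-c[1],1]);n/=np.linalg.norm(n)
    print("tilt",np.degrees(np.arccos(n[2])),"yaw",np.degrees(np.arctan2(-c[1],-c[0]))%360-180 if 0 else np.degrees(np.arctan2(c[1],c[0])),len(q),r.std(),c); return c,n
sh=poly([(142,185),(230,235),(165,320),(90,260)],o,s)&~poly([(95,260),(160,260),(160,320),(95,320)],o,s)
up=poly([(225,60),(315,112),(245,215),(155,160)],o,s)
c1,n1=fit(sh); c2,n2=fit(up); 
x=np.array([.62,-.2,1]); print("offset up-sh mm",1000*(c2-c1)@x*n1[2], 1000*(c2-c1)@[.7,-.25,1]*n1[2])
cb,nb=fit(sh|up)
def onplane(u,v,c,off):  # off above plane c along normal
    K,Rm,t=cam("top"); O=-Rm.T@t; d=Rm.T@np.linalg.inv(K)@np.array([u,v,1.]); n=np.array([-c[0],-c[1],1]);L=np.linalg.norm(n);n/=L
    k=(c[2]/L+off-n@O)/(n@d); return O+k*d
# outer guide corners 14mm above face: shutter top is 9.5 -> +4.5
C=[onplane(*(np.array(p)/s+o),c1,.0045) for p in[(205,32),(348,115),(172,355),(48,275)]]
for p in C: print(np.round(p,4))
for a,b in((3,0),(2,1),(3,2),(0,1)): e=C[b]-C[a]; print(np.linalg.norm(e),np.degrees(np.arctan2(e[1],e[0])))
# grips
g=T["p"].max(2)
for nm,(x0,y0,x1,y1),z in(("tab",(308,155,330,180),None),("grip",(188,205,212,230),.058)):
    roi=cv2.resize(g[y0:y1,x0:x1],None,fx=8,fy=8,interpolation=cv2.INTER_CUBIC); k=(roi<75).astype(np.uint8)
    cn=max(cv2.findContours(k,0,2)[0],key=cv2.contourArea); r=cv2.minAreaRect(cn); b=(cv2.boxPoints(r)+.5)/8-.5+[x0,y0]
    W=[ray("top",*p,z) if z else onplane(*p,c1,.0355) for p in b]; print(nm,r,np.round(np.mean(W,0),4),[(round(np.linalg.norm(W[i+1]-W[i]),4),np.degrees(np.arctan2(*(W[i+1]-W[i])[1::-1])).round(1)) for i in(0,1)])
o2=np.array([171,185]);s2=400/60
W=[ray("top",*(np.array(p)/s2+o2-[60,0]),.006) for p in[(550,60),(740,135),(645,380),(455,305)]]
W=[w for w in W];print("rest",np.round(np.mean(W,0),4),[(np.linalg.norm(W[i+1]-W[i]).round(4),np.degrees(np.arctan2(*(W[i+1]-W[i])[1::-1])).round(1)) for i in(0,1,2)],np.degrees(np.arctan2(*(W[0]-W[3])[1::-1])))
E
```

```text
tilt 21.120432884132036 yaw -33.752541179679056 713 0.0014927685434873855 [ 0.32116862 -0.21461862 -0.14973234]
tilt 21.153779620544608 yaw -33.26869508858914 1178 0.0014868216561153582 [ 0.3235289  -0.21226581 -0.16071268]
offset up-sh mm -9.316609461486603 -9.250209152407086
tilt 16.45506224492946 yaw -34.1958680414663 1907 0.00261076613416582 [ 0.24429896 -0.16599965 -0.09299587]
[ 0.7683 -0.2162  0.1483]
[ 0.7087 -0.3152  0.1503]
[ 0.547  -0.2071  0.0752]
[ 0.6064 -0.1141  0.0743]
0.20519743322823603 -32.22153420628872
0.20849508850005505 -33.763877362768376
0.11032991799214127 -122.56042704266207
0.11560206004218308 -121.05938460914335
tab ((83.10739135742188, 100.77517700195312), (83.97127532958984, 86.3470458984375), 34.99202346801758) [ 0.5882 -0.1663  0.1129] [(np.float64(0.0258), np.float64(-33.7)), (np.float64(0.025), np.float64(-124.7))]
grip ((90.67241668701172, 103.43104553222656), (61.451419830322266, 90.60145568847656), 23.198589324951172) [0.4648 0.1236 0.058 ] [(np.float64(0.0282), np.float64(-21.2)), (np.float64(0.0195), np.float64(-112.0))]
rest [0.4658 0.1273 0.006 ] [(np.float64(0.0826), np.float64(-110.5)), (np.float64(0.1039), np.float64(160.4)), (np.float64(0.0815), np.float64(69.8))] -19.030460267898185
```

```bash
cat >> h.py <<'E'
def deckR(yaw=-33.4,tilt=21.14): return R.from_euler("xyz",[0,-tilt,yaw],degrees=True).as_matrix()
def toolR(yawframe): # tool z = -frame z, tool y = frame y
    return np.c_[-yawframe[:,0],yawframe[:,1],-yawframe[:,2]]
def move(p,Rt,p0=None,R0=None):
    o=get_obs()
    if p0 is None: p0=np.array(o["tool_pos"]);R0=R.from_euler("xyz",o["orientation"],degrees=True).as_matrix()
    print("shift",np.round(R0.T@(np.array(p)-p0)/.1,3),"turn",np.round(R.from_matrix(R0.T@Rt).as_rotvec()/.5,3))
E
python3 - <<'E'
from h import *
import plant; print([k for k in dir(plant) if not k.startswith('_')])
print({k:globals()[k] for k in('hold_point_z',) if k in globals()})
T=np.load("top0.npz");P=cloud("top",T["d"]);c=[0.32117,-0.21462,-0.14973]
n=np.array([-c[0],-c[1],1]);L=np.linalg.norm(n);h=(P@n-c[2])/L
q=P[150:185,300:335][(h[150:185,300:335]>.027)&(h[150:185,300:335]<.042)]; print(len(q),q.mean(0))
D=deckR(); print("tab top deck extents",(q-q.mean(0))@D[:,:2] @np.eye(2) if 0 else np.ptp((q-q.mean(0))@D,axis=0))
# tall things near
m=(P[...,0]>.3)&(P[...,0]<1)&(P[...,1]<.1)&(P[...,1]>-.7)&(P[...,2]<.5)
for x in np.arange(.3,1,.1):
  print(round(x,1),[int(1000*max([0,*P[...,2][m&(abs(P[...,0]-x-.05)<.05)&(abs(P[...,1]-y)<.05)]])) for y in np.arange(.05,-.7,-.1)])
E
```

```text
['PlanningError', 'calibration', 'close_job', 'get_obs', 'hold_point_z', 'snapshot']
{'hold_point_z': 0.0188}
55 [ 0.58605974 -0.16529183  0.11062414]
tab top deck extents [0.02152145 0.01471778 0.0083815 ]
0.3 [4, 27, 5, 14, 10, 55, 73, 73]
0.4 [25, 29, 5, 11, 8, 55, 75, 38]
0.5 [20, 18, 115, 101, 11, 53, 77, 75]
0.6 [71, 69, 120, 144, 148, 47, 48, 48]
0.7 [102, 102, 137, 153, 152, 103, 103, 48]
0.8 [104, 102, 101, 190, 153, 91, 102, 5]
0.9 [136, 148, 156, 190, 148, 150, 168, 168]
```

```bash
python3 - <<'E'
from h import *
move([.538,-.133,.2],toolR(deckR()),np.array([.253,-.626,.227]),R.from_euler("xyz",[180,0,-157.96],degrees=True).as_matrix())
E
```

```text
shift [-4.492  3.5    0.27 ] turn [ 0.357 -0.679  1.913]
```

>>> step_arm:
  steps:
    - [[-0.3,0.23,0,0,0,0],[-0.6,0.46,0,0,0,0],[-0.9,0.7,0,0,0,0]]
  jaw: 255

```text
clock: 0.4
tool_pos: [0.3106, -0.5258, 0.2258]
orientation: [179.9, -0.0, -158.0]
force: [0.4, 0.2, 0.4]
opening: 0.0691
gripper_force: 0.0
```

>>> step_arm:
  steps:
    - [[-0.3,0.23,0,0,0,0],[-0.6,0.46,0,0,0,0],[-0.9,0.7,0,0,0,0]]

```text
clock: 0.7
tool_pos: [0.368, -0.4268, 0.2262]
orientation: [180.0, -0.0, -158.0]
force: [1.0, -0.2, -0.0]
opening: 0.0449
gripper_force: 0.0
```

>>> step_arm:
  steps:
    - [[-0.3,0.23,0,0,0,0],[-0.6,0.46,0,0,0,0],[-0.9,0.7,0,0,0,0]]

```text
clock: 1.0
tool_pos: [0.4252, -0.3281, 0.2263]
orientation: [180.0, -0.0, -158.0]
force: [0.3, -0.5, -1.1]
opening: 0.0211
gripper_force: 0.0
```

>>> step_arm:
  steps:
    - [[-0.3,0.23,0,0.04,-0.07,0.2],[-0.6,0.46,0,0.08,-0.15,0.4],[-0.9,0.7,0,0.13,-0.22,0.65],[-0.9,0.7,0,0.18,-0.34,0.95],[-0.9,0.7,0,0.18,-0.34,0.95]]

```text
clock: 1.5
tool_pos: [0.4811, -0.2295, 0.2262]
orientation: [-177.3, 10.6, 174.9]
force: [-0.0, -1.6, -0.2]
opening: 0.0009
gripper_force: 0.0
```

```bash
python3 - <<'E'
from h import *
move([.538,-.133,.2],toolR(deckR()))
E
```

```text
shift [-0.425  1.027  0.299] turn [ 0.179 -0.337  0.96 ]
```

>>> step_arm:
  steps:
    - [[-0.15,0.35,0.1,0.05,-0.1,0.25],[-0.3,0.7,0.2,0.1,-0.18,0.5],[-0.42,1.0,0.3,0.14,-0.26,0.75],[-0.42,1.0,0.3,0.18,-0.34,0.96],[-0.42,1.0,0.3,0.18,-0.34,0.96]]

```text
clock: 2.0
tool_pos: [0.5385, -0.1369, 0.1999]
orientation: [-179.8, 21.1, 147.0]
force: [0.8, -0.6, 0.3]
opening: 0.0
gripper_force: 0.0
```

```bash
python3 - <<'E'
from h import *
move([.562,-.149,.074],toolR(deckR()))
E
```

```text
shift [0.208 0.031 1.269] turn [-0.003 -0.001  0.013]
```

>>> step_arm:
  steps:
    - [[0.2,0.03,0.4,0,0,0.013],[0.2,0.03,0.8,0,0,0.013],[0.2,0.03,1.0,0,0,0.013]]

```text
clock: 2.3
tool_pos: [0.5524, -0.1466, 0.0995]
orientation: [-179.7, 20.4, 147.0]
force: [-0.9, -0.7, 0.8]
opening: 0.0007
gripper_force: 0.0
```

>>> step_arm:
  steps:
    - [[0,0,0.13,0,0,0],[0,0,0.26,0,0,0],[0,0,0.26,0,0,0]]

```text
clock: 2.6
tool_pos: [0.5642, -0.1545, 0.0858]
orientation: [179.9, 19.7, 146.9]
force: [-0.2, 0.9, 0.5]
opening: 0.0005
gripper_force: 0.0
```

```bash
python3 - <<'E'
from h import *
p,d=snapshot("scene"); q,e=snapshot("top")
f=lambda x:cv2.resize(x,(400,400),interpolation=cv2.INTER_CUBIC)
cv2.imwrite("pics/b.png",cv2.cvtColor(np.hstack([f(p[130:250,280:400]),f(q[90:210,270:390])]),cv2.COLOR_RGB2BGR))
E
```

```text
(no output)
```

View pics/b.png

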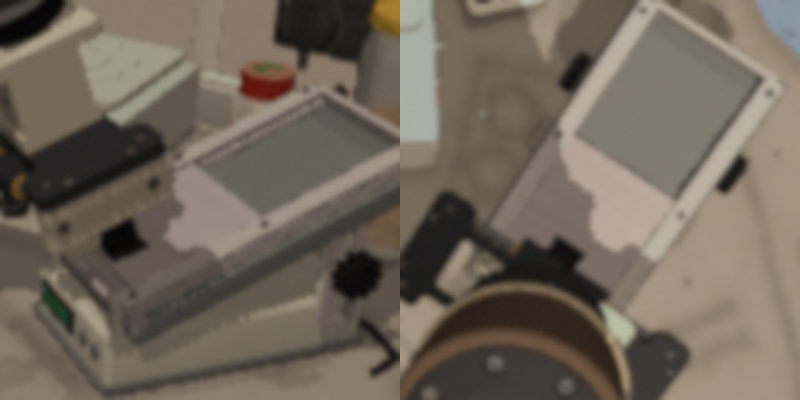

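The views show the shut fingers just downslope of the tab (scene crop 120,240; top crop 560,250), clear of everything. However, the pose fell a bit short of the command, so I'm checking the joints.

```bash
python3 - <<'E'
from h import *
o=get_obs(); print(o["joint_pos"],o["tool_pos"],o["orientation"],o["qvel"]); move([.562,-.149,.074],toolR(deckR()))
print((np.array([.586,-.165,.1106])-o["tool_pos"])@deckR())
E
```

```text
[   5.6845153    10.37269215  -52.52859169   47.6387577   -16.58091913
 -173.54077717] [ 0.56401197 -0.15384072  0.08676029] [179.87767243  19.81414726 146.85713006] [ 0.55918018 -1.07534885 -0.41072712 -0.00803118  0.14934428 -0.27684087]
shift [0.084 0.029 0.105] turn [ 0.007 -0.046  0.008]
[0.0314486  0.00278769 0.01339961]
```

>>> step_arm:
  steps:
    - [[0.1,0,-0.5,0,0,0],[0.1,0,-0.8,0,0,0]]

```text
clock: 2.9
tool_pos: [0.5309, -0.1331, 0.1582]
orientation: [179.9, 19.6, 146.9]
force: [1.4, -0.3, 2.5]
opening: 0.0006
gripper_force: 0.0
```

>>> step_arm:
  steps:
    - [[0,0,0,0,0,-0.29],[0,0,0,0,0,-0.58],[0,0,0,0,0,-0.87]]

```text
clock: 3.2
tool_pos: [0.5332, -0.1328, 0.1598]
orientation: [-171.5, 18.0, 173.6]
force: [0.6, 0.1, -0.3]
opening: 0.0002
gripper_force: 0.0
```

>>> step_arm:
  steps:
    - [[0,0,0,0,0,-0.29],[0,0,0,0,0,-0.58],[0,0,0,0,0,-0.87]]

```text
clock: 3.5
tool_pos: [0.533, -0.1331, 0.1592]
orientation: [-164.6, 12.7, -161.2]
force: [-0.7, -0.3, 0.5]
opening: 0.0008
gripper_force: 0.0
```

>>> step_arm:
  steps:
    - [[0,0,0,0,0,-0.29],[0,0,0,0,0,-0.58],[0,0,0,0,0,-0.87]]

```text
clock: 3.8
tool_pos: [0.533, -0.1331, 0.1592]
orientation: [-160.8, 5.2, -137.1]
force: [0.2, 0.1, 0.2]
opening: 0.0002
gripper_force: 0.0
```

>>> step_arm:
  steps:
    - [[0,0,0,0,0,-0.29],[0,0,0,0,0,-0.58],[0,0,0,0,0,-0.87]]

```text
clock: 4.1
tool_pos: [0.533, -0.1331, 0.1592]
orientation: [-160.4, -3.2, -113.6]
force: [0.1, -0.3, 0.1]
opening: 0.0006
gripper_force: 0.0
```

>>> step_arm:
  steps:
    - [[0,0,0,0,0,-0.29],[0,0,0,0,0,-0.58],[0,0,0,0,0,-0.87]]

```text
clock: 4.4
tool_pos: [0.533, -0.1331, 0.1592]
orientation: [-163.4, -11.0, -89.7]
force: [0.1, 0.0, -0.3]
opening: 0.0007
gripper_force: 0.0
```

>>> step_arm:
  steps:
    - [[0,0,0,0,0,-0.29],[0,0,0,0,0,-0.58],[0,0,0,0,0,-0.87]]

```text
clock: 4.7
tool_pos: [0.533, -0.1331, 0.1592]
orientation: [-169.6, -17.0, -64.7]
force: [0.6, 0.7, 0.1]
opening: 0.0003
gripper_force: 0.0
```

>>> step_arm:
  steps:
    - [[0,0,0,0,0,-0.29],[0,0,0,0,0,-0.58],[0,0,0,0,0,-0.87]]

```text
clock: 5.0
tool_pos: [0.533, -0.1331, 0.1592]
orientation: [-177.9, -19.7, -38.6]
force: [0.2, 0.6, 0.7]
opening: 0.0005
gripper_force: 0.0
```

```bash
cat >> h.py <<'E'
def toolR(F): return np.c_[F[:,0],-F[:,1],-F[:,2]]  # half-turned: tool x = frame x
E
python3 - <<'E'
from h import *
o=get_obs(); print(o["joint_pos"],o["tool_pos"],o["orientation"]); move([.562,-.149,.074],toolR(deckR()))
E
```

```text
[ 14.44116414   1.75561291 -46.623097    28.75578709 -31.00342317
  13.86384465] [ 0.5329779  -0.13311334  0.15922125] [-177.92019424  -19.7278429   -38.6167889 ]
shift [ 0.019 -0.024  0.914] turn [-0.009  0.046 -0.172]
```

>>> step_arm:
  steps:
    - [[0.02,-0.02,0.25,-0.01,0.05,-0.17],[0.02,-0.02,0.6,-0.01,0.05,-0.17],[0.02,-0.02,0.91,-0.01,0.05,-0.17],[0.02,-0.02,0.91,-0.01,0.05,-0.17]]

```text
clock: 5.4
tool_pos: [0.5622, -0.1491, 0.0734]
orientation: [-179.9, -21.2, -33.7]
force: [1.5, -0.4, 2.0]
opening: 0.0005
gripper_force: 0.0
```

```bash
python3 - <<'E'
from h import *
o=get_obs(); print(o["joint_pos"]); move([.562,-.149,.074],toolR(deckR()))
print((np.array([.586,-.165,.1106])-o["tool_pos"])@deckR())
E
```

```text
[ -3.20576194  10.5499972  -58.14710355  75.46937129 -10.91334862
 -14.01784633]
shift [ 0.     0.001 -0.006] turn [ 0.002 -0.003 -0.011]
[ 0.04010642 -0.00020318  0.02438261]
```

>>> step_arm:
  steps:
    - [[0.1,0,0,0,0,0],[0.2,0,0,0,0,0],[0.3,0,0,0,0,0],[0.4,0,0,0,0,0],[0.5,0,0,0,0,0],[0.6,0,0,0,0,0],[0.7,0,0,0,0,0],[0.8,0,0,0,0,0],[0.9,0,0,0,0,0],[0.98,0,0,0,0,0],[0.98,0,0,0,0,0]]

```text
clock: 6.5
tool_pos: [0.638, -0.2006, 0.1096]
orientation: [-179.9, -21.2, -33.8]
force: [-0.2, 1.1, 0.2]
opening: 0.0003
gripper_force: 0.0
```

>>> step_arm:
  steps:
    - [[0.04,0,0,0,0,0],[0.06,0,0,0,0,0],[0.06,0,0,0,0,0]]

```text
clock: 6.8
tool_pos: [0.6424, -0.2037, 0.1112]
orientation: [-180.0, -21.2, -33.8]
force: [-0.3, -0.9, -0.6]
opening: 0.0004
gripper_force: 0.0
```

```bash
python3 - <<'E'
from h import *
o=get_obs(); print(o["joint_pos"],o["force"]@deckR()); 
q,e=snapshot("top");p,d=snapshot("scene"); f=lambda x:cv2.resize(x,(400,400),interpolation=cv2.INTER_CUBIC)
cv2.imwrite("pics/c.png",cv2.cvtColor(np.hstack([f(p[130:250,280:400]),f(q[90:210,270:390])]),cv2.COLOR_RGB2BGR))
E
```

```text
[  3.01679822  15.65842066 -39.20946627  35.88203654 -21.66799881
  21.17333308] [ 0.05551938 -0.88856085 -0.63789431]
```

View pics/c.png

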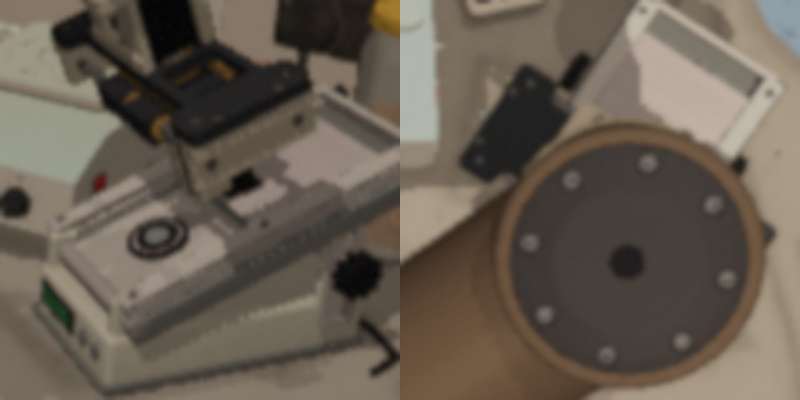

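The shutter has moved well up and the port now shows at scene crop (157,237). A gap still remains at the top end (top crop 715,75), so I'm continuing in small pushes.

>>> step_arm:
  steps:
    - [[0.03,0,0,0,0,0],[0.06,0,0,0,0,0],[0.06,0,0,0,0,0]]

```text
clock: 7.2
tool_pos: [0.647, -0.2072, 0.1129]
orientation: [-180.0, -21.2, -33.8]
force: [-0.7, 0.0, -0.4]
opening: 0.0006
gripper_force: 0.0
```

>>> step_arm:
  steps:
    - [[0.03,0,0,0,0,0],[0.05,0,0,0,0,0],[0.05,0,0,0,0,0]]

```text
clock: 7.5
tool_pos: [0.6508, -0.2098, 0.1147]
orientation: [-180.0, -21.2, -33.8]
force: [-0.7, -0.6, -0.3]
opening: 0.0003
gripper_force: 0.1
```

>>> step_arm:
  steps:
    - [[0.02,0,0,0,0,0],[0.03,0,0,0,0,0],[0.03,0,0,0,0,0]]

```text
clock: 7.8
tool_pos: [0.6513, -0.2104, 0.1147]
orientation: [179.9, -21.1, -33.8]
force: [-10.2, 10.9, 3.4]
opening: 0.0006
gripper_force: 6.2
```

>>> step_arm:
  steps:
    - [[0.02,0,0,0,0,0],[0.02,0,0,0,0,0]]

```text
clock: 8.0
tool_pos: [0.6513, -0.2108, 0.1145]
orientation: [179.9, -20.9, -33.7]
force: [-17.7, 19.9, 5.5]
opening: 0.0005
gripper_force: 10.8
```

>>> step_arm:
  steps:
    - [[-0.1,0,0,0,0,0],[-0.2,0,0,0,0,0],[-0.2,0,-0.45,0,0,0],[-0.2,0,-0.9,0,0,0],[-0.2,0,-0.9,0,0,0]]
  jaw: 0

```text
clock: 8.5
tool_pos: [0.6146, -0.1825, 0.2001]
orientation: [-179.6, -21.6, -33.9]
force: [0.2, 0.7, -0.1]
opening: 0.0348
gripper_force: 0.0
```

```bash
python3 - <<'E'
from h import *
F=R.from_euler("xyz",[0,0,-20.5],degrees=True).as_matrix()
move([.47,.12,.19],toolR(F))
o=get_obs(); print(o["joint_pos"])
E
```

```text
shift [-2.72  -1.713 -0.958] turn [ 0.075 -0.753 -0.458]
[  7.84151254   7.23983669 -33.89287795  24.94077604 -34.69637653
  29.5087474 ]
```

>>> step_arm:
  steps:
    - [[-0.3,-0.19,-0.1,0.02,-0.2,-0.12],[-0.6,-0.38,-0.2,0.04,-0.4,-0.24],[-0.9,-0.57,-0.32,0.06,-0.6,-0.36],[-0.9,-0.57,-0.32,0.075,-0.75,-0.46],[-0.9,-0.57,-0.32,0.075,-0.75,-0.46]]

```text
clock: 9.0
tool_pos: [0.5664, -0.0828, 0.1907]
orientation: [179.8, 0.5, -20.5]
force: [-0.4, 0.5, -0.3]
opening: 0.0746
gripper_force: 0.0
```

```bash
python3 - <<'E'
from h import *
F=R.from_euler("xyz",[0,0,-20.5],degrees=True).as_matrix()
move([.47,.12,.19],toolR(F))
# port & deck now that arm is off
for n in("scene","top"):
    p,d=snapshot(n); np.savez(f"{n}1.npz",p=p,d=d); cv2.imwrite(f"pics/{n}1c.png",cv2.cvtColor(p,cv2.COLOR_RGB2BGR))
    K,Rm,t=cam(n); print(n,np.ravel(cv2.projectPoints(np.array([[.6,-.17,.065]]),cv2.Rodrigues(Rm)[0],t,K,None)[0]))
a=cv2.imread("pics/scene1c.png")[160:240,290:370];b=cv2.imread("pics/top1c.png")[120:200,285:365]
f=lambda x:cv2.resize(x,(400,400),interpolation=cv2.INTER_CUBIC)
cv2.imwrite("pics/d.png",np.hstack([f(a),f(b)]))
E
```

```text
shift [-1.613 -1.563  0.015] turn [0.007 0.016 0.001]
scene [316.54495634 207.66797724]
top [315.94380219 166.08258969]
```

View pics/d.png

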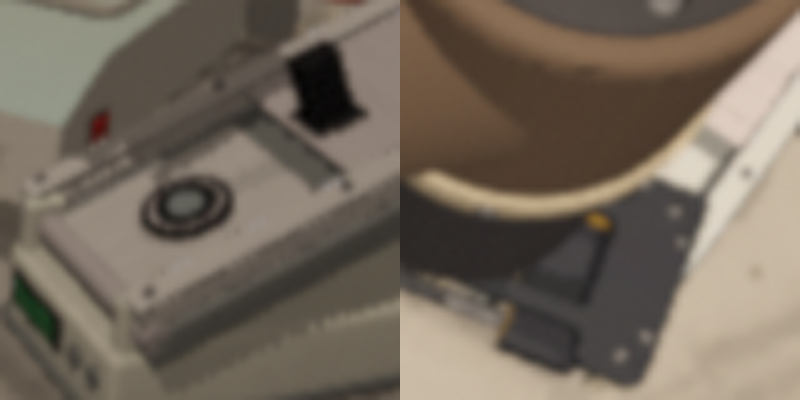

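The scene crop shows the port ring at (187,207), the open stage, and the tab up the slope. The arm hides the deck from the top camera, so I'm moving on over the slide.

>>> step_arm:
  steps:
    - [[-0.27,-0.26,0,0,0.01,0],[-0.54,-0.52,0,0,0.016,0],[-0.8,-0.78,0,0,0.016,0]]

```text
clock: 9.4
tool_pos: [0.5154, 0.0178, 0.1904]
orientation: [179.7, -0.1, -20.7]
force: [1.4, -0.0, 0.2]
opening: 0.0871
gripper_force: 0.0
```

>>> step_arm:
  steps:
    - [[-0.27,-0.26,0,0,0,0],[-0.54,-0.52,0,0,0,0],[-0.81,-0.78,0,0,0,0],[-0.81,-0.78,0,0,0,0]]

```text
clock: 9.8
tool_pos: [0.4667, 0.1214, 0.1905]
orientation: [179.8, -0.1, -20.4]
force: [0.8, -0.3, 0.1]
opening: 0.0878
gripper_force: 0.0
```

```bash
python3 - <<'E'
from h import *
o=get_obs(); print(o["joint_pos"],o["tool_pos"],o["orientation"])
for n in("scene","top"):
    p,d=snapshot(n); np.savez(f"{n}1.npz",p=p,d=d); cv2.imwrite(f"pics/{n}1c.png",cv2.cvtColor(p,cv2.COLOR_RGB2BGR))
a=cv2.imread("pics/scene1c.png")[160:240,140:220];b=cv2.imread("pics/top1c.png")[120:200,285:365]
f=lambda x:cv2.resize(x,(400,400),interpolation=cv2.INTER_CUBIC)
cv2.imwrite("pics/e.png",np.hstack([f(a),f(b)]))
E
```

```text
[ 38.18283646   3.82739108 -26.08166774   0.22922268 -60.17120108
  31.26178541] [0.46670294 0.12135816 0.19052256] [ 1.79828112e+02 -1.28091209e-01 -2.04410289e+01]
```

View pics/e.png

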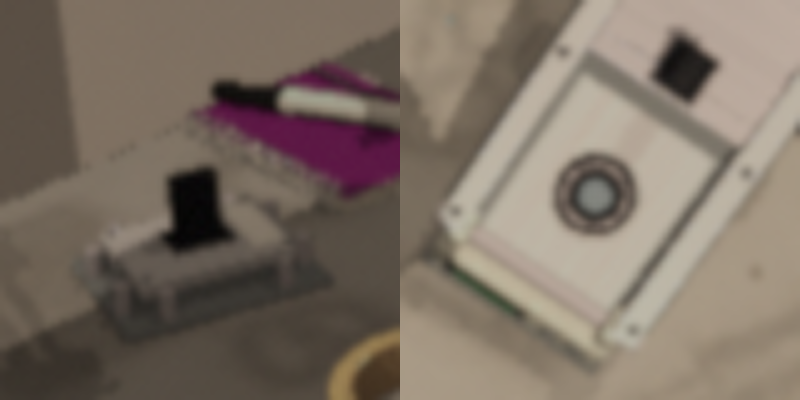

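```bash
python3 - <<'E'
from h import *
F=R.from_euler("xyz",[0,0,-20.6],degrees=True).as_matrix()
move([.4656,.1268,.0265],toolR(F))
T=np.load("top1.npz");S=np.load("scene1.npz");P=cloud("top",T["d"])
def poly(pts): 
    m=np.zeros((384,512),np.uint8); cv2.fillPoly(m,[np.int32(np.array(pts)/5+[205,120])],1); return m>0
m=poly([(595,85),(715,155),(610,300),(480,235)])&~poly([(545,145),(645,145),(645,245),(545,245)])
q=P[m]
for _ in range(5):
    A=np.c_[q[:,:2],np.ones(len(q))]; c=np.linalg.lstsq(A,q[:,2],rcond=None)[0]; r=q[:,2]-A@c; q=q[abs(r)<2.5*r.std()]
print("face fit",c,np.degrees(np.arctan(np.hypot(*c[:2]))),np.degrees(np.arctan2(c[1],c[0])),len(q),r.std())
c1=np.array([0.32235,-0.21345,0]) # mean tilt
D=deckR(); n=D[:,2]; 
k=n@np.median(q,0); k=np.mean(q@n); print("face k",k, "from shutter", n@np.array([.62,-.2,.32117*.62+.21462*.2-.14973])-.0095)
pts={}
for nm,Z,(x0,y0,x1,y1) in(("top",T,(312,147,337,172)),("scene",S,(314,190,342,212))):
    g=cv2.resize(Z["p"].max(2)[y0:y1,x0:x1],None,fx=8,fy=8,interpolation=cv2.INTER_CUBIC)
    b=(g<(110 if nm=="top" else 75)).astype(np.uint8); cn=max(cv2.findContours(b,0,1)[0],key=cv2.contourArea); e=cv2.fitEllipse(cv2.convexHull(cn))
    u=(np.array(e[0])+.5)/8-.5+[x0,y0]; print(nm,u,np.array(e[1])/8)
    K,Rm,t=cam(nm);O=-Rm.T@t;d=Rm.T@np.linalg.inv(K)@[*u,1.]
    pts[nm]=(O,d/np.linalg.norm(d)); w=O+d*(k+.004-n@O)/(n@d); print(w)
A=sum(np.eye(3)-np.outer(d,d) for O,d in pts.values()); b=sum((np.eye(3)-np.outer(d,d))@O for O,d in pts.values())
X=np.linalg.solve(A,b);print("tri",X,"height over face",n@X-k)
E
```

```text
shift [-0.048 -0.068  1.639] turn [ 0.008 -0.004  0.004]
face fit [ 0.32321996 -0.21653706 -0.16139227] 21.258493817689377 -33.81960011423903 629 0.0014995022100009853
face k -0.14963752106545017 from shutter -0.149772947868657
top [323.60777092 158.33980179] [15.15206146 15.76165295]
[ 0.61659481 -0.18611361  0.08251274]
scene [326.97645855 201.29209042] [11.37607956 18.28079987]
[ 0.6124252  -0.18728765  0.08141664]
tri [ 0.61680089 -0.1860589   0.07936098] height over face 0.0010091581687096396
```

>>> step_arm:
  steps:
    - [[-0.05,-0.07,0.35,0.008,-0.004,0.004],[-0.05,-0.07,0.7,0.008,-0.004,0.004],[-0.05,-0.07,1.0,0.008,-0.004,0.004]]

```text
clock: 10.2
tool_pos: [0.4658, 0.1258, 0.089]
orientation: [180.0, 0.1, -20.8]
force: [0.2, 0.8, 0.6]
opening: 0.088
gripper_force: 0.0
```

>>> step_arm:
  steps:
    - [[0,0,0.25,0,0,0],[0,0,0.45,0,0,0],[0,0,0.58,0,0,0],[0,0,0.63,0,0,0],[0,0,0.63,0,0,0]]

```text
clock: 10.7
tool_pos: [0.4657, 0.126, 0.0268]
orientation: [179.9, 0.1, -20.8]
force: [0.4, 0.4, -0.1]
opening: 0.0874
gripper_force: 0.0
```

```bash
python3 - <<'E'
from h import *
F=R.from_euler("xyz",[0,0,-20.6],degrees=True).as_matrix()
move([.4656,.1268,.0265],toolR(F))
p,d=snapshot("scene"); cv2.imwrite("pics/f.png",cv2.cvtColor(cv2.resize(p[150:250,130:230],(500,500),interpolation=cv2.INTER_CUBIC),cv2.COLOR_RGB2BGR))
E
```

```text
shift [-0.004 -0.007  0.003] turn [ 0.003  0.004 -0.005]
```

View pics/f.png

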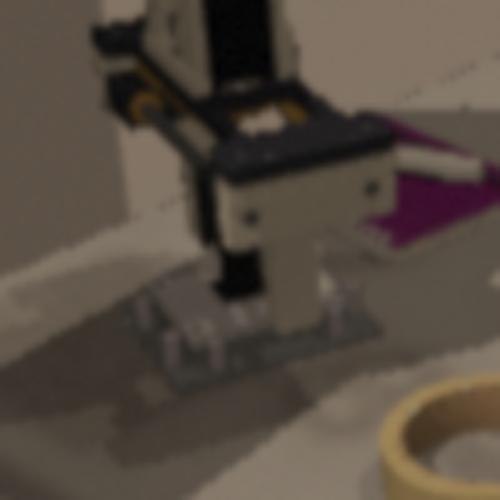

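The fingers straddle the black grip (240,270), with the near finger at (295,290). Closing now.

>>> step_arm:
  steps:
    - [[0,0.007,0,0,0,0],[0,0,0,0,0,0],[0,0,0,0,0,0],[0,0,0,0,0,0],[0,0,0,0,0,0],[0,0,0,0,0,0],[0,0,0,0,0,0],[0,0,0,0,0,0],[0,0,0,0,0,0],[0,0,0,0,0,0],[0,0,0,0,0,0],[0,0,0,0,0,0]]
  jaw: 255

```text
clock: 11.95
tool_pos: [0.4659, 0.1273, 0.0273]
orientation: [180.0, 0.1, -20.7]
force: [-0.3, 0.3, 0.1]
opening: 0.0129
gripper_force: 30.0
```

>>> step_arm:
  steps:
    - [[0,0,-0.1,0,0,0],[0,0,-0.3,0,0,0],[0,0,-0.6,0,0,0],[0,0,-1.0,0,0,0]]

```text
clock: 12.35
tool_pos: [0.4646, 0.1262, 0.1277]
orientation: [179.8, 0.2, -20.7]
force: [1.2, -0.0, -0.4]
opening: 0.0126
gripper_force: 30.0
```

>>> step_arm:
  steps:
    - [[0,0,-0.4,0,0,0],[0,0,-0.8,0,0,0],[0,0,-0.8,0,0,0]]

```text
clock: 12.65
tool_pos: [0.4687, 0.1283, 0.2137]
orientation: [-179.6, -0.3, -20.6]
force: [0.3, 0.1, -1.0]
opening: 0.0129
gripper_force: 30.0
```

```bash
python3 - <<'E'
from h import *
D=deckR(-33.6,21.15); p=np.array([.6172,-.1873,.0785])
print("final TCP",p+.0112*D[:,2],D[:,2])
move(p+.09*D[:,2],toolR(D))
print(get_obs()["joint_pos"],get_obs()["force"])
P,d=snapshot("scene"); cv2.imwrite("pics/g.png",cv2.cvtColor(cv2.resize(P[60:220,90:250],(480,480),interpolation=cv2.INTER_CUBIC),cv2.COLOR_RGB2BGR))
E
```

```text
final TCP [ 0.6138341  -0.1850637   0.08894556] [-0.300527    0.19966966  0.93263902]
shift [2.183 2.361 0.506] turn [-0.098  0.727  0.445]
[ 3.85877724e+01  2.74695843e+00 -2.39276093e+01  3.71804270e-02
 -6.28400674e+01  3.07755448e+01] [ 0.2664512   0.05764503 -0.95080628]
```

View pics/g.png

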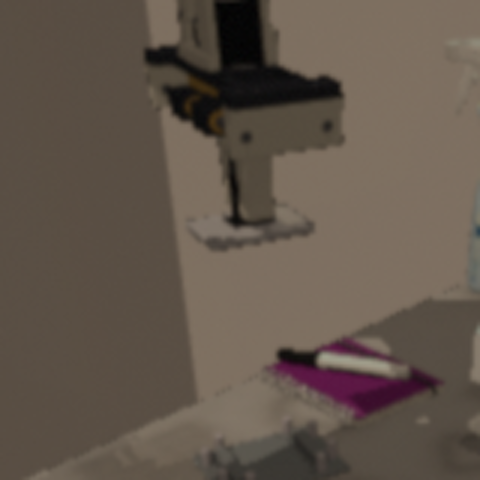

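The slide is held level in the fingers at (250,225) and the rest below is empty. Next I'm measuring how it sits in the hand.

>>> step_arm:
  steps:
    - [[0.24,0.26,0.05,-0.02,0.18,0.11],[0.48,0.52,0.1,-0.05,0.36,0.22],[0.72,0.79,0.15,-0.07,0.54,0.33],[0.72,0.79,0.15,-0.1,0.73,0.445],[0.72,0.79,0.15,-0.1,0.73,0.445]]

```text
clock: 13.2
tool_pos: [0.503, 0.0255, 0.1901]
orientation: [179.2, -21.1, -33.6]
force: [-0.1, -0.6, -2.2]
opening: 0.0126
gripper_force: 30.0
```

```bash
python3 - <<'E'
from h import *
D=deckR(-33.6,21.15); p=np.array([.6172,-.1873,.0785])
move(p+.09*D[:,2],toolR(D)); o=get_obs()
Rt=R.from_euler("xyz",o["orientation"],degrees=True).as_matrix()
for n in("scene","top"):
    P,d=snapshot(n); Q=(cloud(n,d)-o["tool_pos"])@Rt
    m=(abs(Q[...,0])<.06)&(abs(Q[...,1])<.05)&(Q[...,2]>-.002)&(Q[...,2]<.025); q=Q[m]
    print(n,len(q),np.percentile(q,[2,50,98],axis=0).round(4).tolist())
    s=q[(abs(q[:,0])>.014)]; 
    if len(s)>30:
        A=np.c_[s[:,:2],np.ones(len(s))]; print("plate plane in tool",np.linalg.lstsq(A,s[:,2],rcond=None)[0])
        r=cv2.minAreaRect(s[:,:2].astype(np.float32)*1000); print(r)
print(o["joint_pos"])
E
```

```text
shift [1.584 1.129 0.922] turn [0.027 0.003 0.002]
scene 441 [[-0.0415, -0.0274, 0.0018], [-0.0063, 0.0163, 0.0049], [0.0354, 0.0319, 0.0117]]
plate plane in tool [-0.00698944  0.04637232  0.00505603]
((-2.7804527282714844, 1.1753616333007812), (79.8156967163086, 63.096290588378906), 0.1962951272726059)
top 342 [[0.0109, -0.0302, 0.0018], [0.0274, -0.0039, 0.0048], [0.0393, 0.0271, 0.0086]]
plate plane in tool [0.05324345 0.00991646 0.00350187]
((26.842788696289062, -1.8276119232177734), (25.4352970123291, 60.086421966552734), 0.02791343629360199)
[ 39.05325899  -2.53946984 -47.12340602  30.09777672 -43.77012707
  -4.43114965]
```

>>> step_arm:
  steps:
    - [[0.25,0.2,0,0.01,0,0],[0.5,0.4,0,0.02,0,0],[0.8,0.6,0,0.027,0,0]]

```text
clock: 13.6
tool_pos: [0.5345, -0.064, 0.2214]
orientation: [-179.8, -20.9, -33.3]
force: [0.9, 0.6, -0.7]
opening: 0.0127
gripper_force: 30.0
```

>>> step_arm:
  steps:
    - [[0.25,0.15,0.15,0,0,0],[0.5,0.35,0.35,0,0,0],[0.79,0.53,0.6,0,0,0],[0.79,0.53,0.6,0,0,0],[0.79,0.53,0.6,0,0,0]]

```text
clock: 14.1
tool_pos: [0.5847, -0.1611, 0.1923]
orientation: [-179.9, -20.9, -33.6]
force: [-0.4, -0.2, -0.5]
opening: 0.013
gripper_force: 30.0
```

```bash
python3 - <<'E'
from h import *
D=deckR(-33.6,21.15); p=np.array([.6172,-.1873,.0785])+.001*D[:,0]
move(p+.0132*D[:,2],toolR(D)); print(get_obs()["joint_pos"],get_obs()["force"])
E
```

```text
shift [-0.008  0.042  1.08 ] turn [-0.005  0.01   0.001]
[ 10.63106383   4.81425252 -37.77152228  25.61776405 -34.77597635
  26.27232703] [-0.40930466 -0.1974298  -0.52472426]
```

>>> step_arm:
  steps:
    - [[-0.01,0.04,0.3,0,0.01,0],[-0.01,0.04,0.6,0,0.01,0],[-0.01,0.04,0.85,0,0.01,0],[-0.01,0.04,0.94,0,0.01,0],[-0.01,0.04,0.94,0,0.01,0],[-0.01,0.04,0.94,0,0.01,0]]

```text
clock: 14.7
tool_pos: [0.6106, -0.1804, 0.106]
orientation: [-179.8, -21.3, -33.4]
force: [-0.8, -0.5, -0.6]
opening: 0.0129
gripper_force: 30.0
```

```bash
python3 - <<'E'
from h import *
D=deckR(-33.6,21.15); p=np.array([.6172,-.1873,.0785])+.001*D[:,0]
move(p+.0132*D[:,2],toolR(D)); print(get_obs()["joint_pos"],get_obs()["force"])
a=snapshot("scene")[0];b=snapshot("top")[0]
f=lambda x:cv2.resize(x,(400,400),interpolation=cv2.INTER_CUBIC)
cv2.imwrite("pics/i.png",cv2.cvtColor(np.hstack([f(a[150:240,285:375]),f(b[110:200,280:370])]),cv2.COLOR_RGB2BGR))
E
```

```text
shift [-0.003  0.022  0.158] turn [-0.01  -0.005  0.007]
[  4.24785326  12.80604217 -45.53897691  42.07732176 -19.06304341
  13.8443181 ] [-0.75598142 -0.52430569 -0.55857301]
```

View pics/i.png

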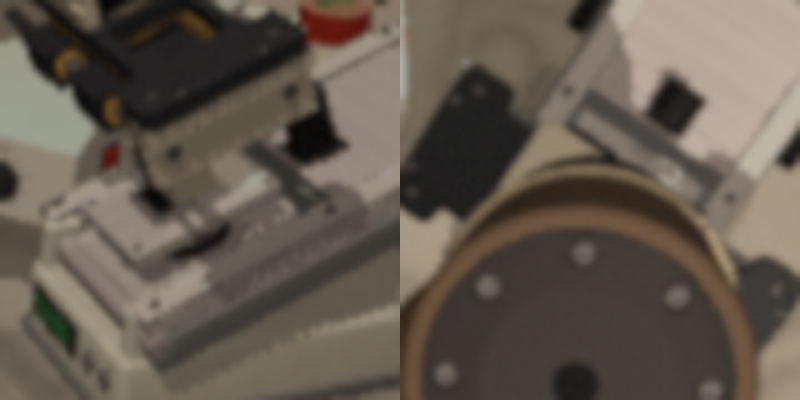

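The slide hangs parallel over the stage in the scene crop (150,220), with the tab well clear at (315,130). In the top crop the arm covers it. Lowering onto the nose now.

>>> step_arm:
  steps:
    - [[0,0.017,0.04,-0.01,-0.005,0.007],[0,0.017,0.08,-0.01,-0.005,0.007],[0,0.017,0.1,-0.01,-0.005,0.007],[0,0.017,0.1,-0.01,-0.005,0.007],[0,0.017,0.1,-0.01,-0.005,0.007]]

```text
clock: 15.3
tool_pos: [0.6124, -0.1845, 0.0959]
orientation: [180.0, -21.1, -33.7]
force: [0.7, -0.1, -1.4]
opening: 0.0128
gripper_force: 30.0
```

>>> step_arm:
  steps:
    - [[0,0,0.01,0,0,0],[0,0,0.03,0,0,0],[0,0,0.03,0,0,0],[0,0,0.03,0,0,0]]

```text
clock: 15.7
tool_pos: [0.6135, -0.1849, 0.0933]
orientation: [-180.0, -21.1, -33.7]
force: [-1.3, 0.9, 0.5]
opening: 0.0126
gripper_force: 30.0
```

>>> step_arm:
  steps:
    - [[0,0,0.01,0,0,0],[0,0,0.02,0,0,0],[0,0,0.02,0,0,0],[0,0,0.02,0,0,0]]

```text
clock: 16.1
tool_pos: [0.6141, -0.1853, 0.0915]
orientation: [-180.0, -21.1, -33.7]
force: [-1.6, 0.7, 1.8]
opening: 0.0129
gripper_force: 30.0
```

```bash
python3 - <<'E'
from h import *
D=deckR(-33.6,21.15); p=np.array([.6172,-.1873,.0785])+.001*D[:,0]
move(p+.0132*D[:,2],toolR(D)); o=get_obs(); print(o["force"]@D,o["moment"]@D)
E
```

```text
shift [-0.003  0.     0.002] turn [ 0.     0.001 -0.002]
[-0.9278043  -0.32762142  2.34184501] [-0.08157368  1.49150755  0.03045485]
```

>>> step_arm:
  steps:
    - [[0,0,0.01,0,0,0],[0,0,0.02,0,0,0],[0,0,0.02,0,0,0],[0,0,0.02,0,0,0]]

```text
clock: 16.5
tool_pos: [0.6143, -0.1854, 0.0912]
orientation: [-180.0, -21.2, -33.6]
force: [-18.2, 9.7, 21.9]
opening: 0.013
gripper_force: 30.0
```

>>> step_arm:
  steps:
    - [[0,0,0.01,0,0,0],[0,0,0.01,0,0,0],[0,0,0.01,0,0,0]]

```text
clock: 16.8
tool_pos: [0.6145, -0.1855, 0.0911]
orientation: [-180.0, -21.3, -33.6]
force: [-22.9, 14.5, 31.0]
opening: 0.0128
gripper_force: 30.0
```

>>> step_arm:
  steps:
    - [[0,0,0.01,0,0,0],[0,0,0.01,0,0,0],[0,0,0.01,0,0,0]]

```text
clock: 17.1
tool_pos: [0.615, -0.1859, 0.0907]
orientation: [-179.9, -21.3, -33.7]
force: [-25.1, 14.1, 34.4]
opening: 0.0124
gripper_force: 30.0
```

```bash
python3 - <<'E'
from h import *
D=deckR(-33.6,21.15); p=np.array([.6172,-.1873,.0785])+.001*D[:,0]
move(p+.0132*D[:,2],toolR(D)); o=get_obs(); print(o["force"]@D,o["moment"]@D)
E
```

```text
shift [-0.01  -0.    -0.008] turn [-0.001 -0.006 -0.002]
[-14.42970459  -2.12180774  42.41887787] [-0.95270829  6.71823563  0.01754661]
```

>>> step_arm:
  steps:
    - [[-0.01,0,-0.01,0,0,0],[-0.01,0,-0.015,0,0,0],[-0.01,0,-0.015,0,0,0]]

```text
clock: 17.4
tool_pos: [0.6148, -0.1855, 0.0907]
orientation: [-179.9, -21.3, -33.7]
force: [-7.7, 2.3, 15.2]
opening: 0.0125
gripper_force: 30.0
```

```bash
python3 - <<'E'
from h import *
D=deckR(-33.6,21.15); p=np.array([.6172,-.1873,.0785])
o=get_obs(); print(o["clock"],o["force"]@D,o["tool_pos"],o["orientation"])
print("tcp in port frame",(o["tool_pos"]-p)@D)
for n in("scene","top"):
    P,d=snapshot(n); W=cloud(n,d); Q=(W-p)@D
    m=(abs(Q[...,0])<.05)&(abs(Q[...,1])<.038)&(Q[...,2]>.004)&(Q[...,2]<.0125); 
    m=cv2.morphologyEx(m.astype(np.uint8),cv2.MORPH_OPEN,np.ones((2,2)))>0
    q=Q[m]; A=np.c_[q[:,:2],np.ones(len(q))]
    if len(q)>20: print(n,len(q),np.percentile(q,[2,50,98],axis=0).round(4).tolist(),np.linalg.lstsq(A,q[:,2],rcond=None)[0],cv2.minAreaRect(q[:,:2].astype(np.float32)*1000))
E
```

```text
17.4 [-1.67363048 -2.30530514 16.97572642] [ 0.6147836  -0.18546774  0.09065922] [-179.94140591  -21.27525177  -33.68899149]
tcp in port frame [0.00156442 0.00018891 0.01243221]
scene 466 [[-0.0413, -0.0453, 0.0023], [-0.0154, -0.0186, 0.0081], [0.0359, 0.0226, 0.0141]] [0.00702709 0.02931966 0.00829405] ((-0.8955078125, -11.565277099609375), (72.22191619873047, 82.8489990234375), 89.00316619873047)
```

>>> step_arm:
  steps:
    - [[0,0,0,0,0,0],[0,0,0,0,0,0],[0,0,0,0,0,0],[0,0,0,0,0,0]]

```text
clock: 17.9
tool_pos: [0.6148, -0.1855, 0.0907]
orientation: [-179.9, -21.3, -33.7]
force: [-8.2, 3.0, 15.6]
opening: 0.0126
gripper_force: 30.0
```

```bash
python3 -c "
from h import *
o=get_obs();print(o['force']@deckR(-33.6,21.15),o['tool_pos'])
print(close_job())"
```

```text
[-2.29621077 -2.06553928 17.59480896] [ 0.61477502 -0.18551965  0.09066815]
the job is handed in; nothing more can be done
None
```

The job is handed in at about 18 s: the shutter is fully up against its stop, and the slide is held flush on the stage face at about 17 N, centred on the port to about 1 mm by my measurements; no verdict was returned.

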